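# Open the filter door of the goldsmith's dust extractor and hold it wide

## Robot

A 6-joint arm with a two-finger parallel gripper is mounted at the origin on the work surface. World frame = base frame: x ahead of the robot, y to its left, z up, the work surface at z = 0. Lengths are in m, angles in rad, forces in N, time in s.
With the tool pointing down it reaches from about 0.35 to 0.925 m from the base axis. Payload 6.4 kg.
Tool frame: the origin (TCP) lies midway between the tips of the shut fingers; the grasp point (between the pads) lies 19 mm behind it; z points along the fingers, y is the line along which they close (so a half turn about z gives the same grasp; the last joint's range is limited). The gripper opens to 94 mm and grips with 3 to 60 N. Pads are 16 mm wide; open, the fingers measure 119 mm over their backs; the gripper's body (75 mm by 177 mm) begins 78 mm behind the grasp point.
Start: joints at [0.934, 0.245, 1.558, -0, 1.339, -0.174], TCP at [0.29, 0.582, 0.205] pointing down, gripper open.
Joint ranges: [-3.13, 3.13], [-1.02, 2.26], [0.13, 2.54], [-0.95, 4.09], [0.21, 2.88], [-2.74, 2.74]. Speed limits (rad/s): [2.57, 2.57, 3.14, 3.14, 3.14, 3.14].

## Interface

Orientations are given as a unit quaternion [x, y, z, w].
In Python, from bench import robot gives the robot as it stands. The module is installed in compiled form; this text tells all that it offers. Calls block until the motion is done:
- robot.move_ptp(position, orientation): joint-space move of the TCP to a pose.
- robot.move_linear(position, rot=None, v=0.15, contact_N=None): straight line of the TCP; rot=None keeps the orientation; v is the mean speed in m/s. With contact_N (N) it stops when the force on the tool has changed by that much, and returns True; else False.
- robot.set_joints(angles): joint-space move.
- robot.gripper_to(opening, grip_force=None): finger opening in m; grip_force is the grip in N (None keeps the last); returns when the fingers have stopped.
- robot.hold(seconds).
- robot.ik(position, orientation): joint angles nearest the present ones, or None.
- robot.get_state(): the state.
- robot.camera(name): name is "scene" or "top"; returns a dict with "img" (480x640x3 uint8, blue, green, red), "z_map" (480x640 float32, m along the optical axis (not along the pixel's ray), 0 where there is no reading), "fx", "fy", "cx", "cy" (pixels), "distortion" ([k1, k2, p1, p2, k3] as OpenCV has them; the pictures are not rectified), "pose" (4x4, takes a point from camera to world coordinates). Camera axes: x right, y up, looking along -z (the intrinsics and any distortion apply to the point x, -y, -z); pixel columns grow to the right and rows downward; lengths in m; the calibration is good to about 2 mm. A picture is of the moment at which its call begins.
A pose or a line that the arm cannot do raises robot.Unreachable and nothing moves.
- robot.close_job(): hands the job in; it is judged then, once.
The state is a dict: "time_s": time; "joint_pos": joint angles; "joint_vel": joint speeds; "joint_torque": joint torques, N m; "tcp_pos": TCP position; "eef_rot": TCP orientation; "force": force on the tool from outside, world axes, zero at the start; "moment": the same for the moment, N m; "gripper_width": finger opening in m; "finger_force": force on a finger pad.
Only numpy, scipy, OpenCV 4.12 (cv2) and the standard library are available. Lean on these libraries where they do the work, as an engineer would, in place of code of your own. Each camera call takes 0.05 s, during which the arm holds its last target. There are 200 camera calls.

## Task

Open the dust extractor so that the filter with the gold dust can be taken out: squeeze open the large main catch so that the door springs ajar, then squeeze open the small safety catch so that it springs clear, then take the door by its pull bar and swing it past the check notch until it stands at least square to the front of the extractor. The door pulls itself back, so finish while still holding it there, steady, by the pull bar; do not let go. Leave the other things on the bench and on the extractor where they are.

Things in the scene. Friction and masses are not known exactly. Their poses are not given: they have to be found in the camera images.
- extractor: bench dust extractor, a ribbed aluminium box fixed to the bench, 260 deep (its x), 310 wide (its y), 196 high. Origin at bench level under the middle of its front; x points into the box, y to the left seen from the front, z up. The front (door, round gauge, rocker switch) faces roughly towards the robot; the door hangs at its left (+y) side; both catches sit on the lid close behind the front edge
- main_catch (a point): main catch, the larger, 90 to the right (-y) of the safety catch: point midway between its two upright steel finger tabs, 50 behind the front, 221 above the bench. One tab stands on its -y side, one on its +y side, 50 over their outer faces, each 22 wide along x, from 206 to 238 above the bench (lid at 196). Squeezed together along extractor y by fingers outside them, they open the hooks behind
- main_r (a joint): how far the main catch's right (-y) tab is pressed in, m: 0 at rest, stop at 0.013. Each tab has its own spring, 4 N at rest to 8 N at the stop. Both tabs must go in by more than 0.007 at once to free the door's pin; at the stops they measure 24 mm over both. Let go, they spring back, which does no harm once the pin is out
- main_l (a joint): the same for the main catch's left (+y) tab
- safety_catch (a point): safety catch, the smaller, nearer the hinge: point midway between its two upright tabs, 50 behind the front, 218 above the bench. Tabs again 50 over their outer faces on the -y and +y sides, each 14 wide along x, from 206 to 230 above the bench. It works like the main catch; its hooks catch a second pin once the door has sprung ajar, so squeezing it while the door is shut does nothing
- safety_r (a joint): how far the safety catch's right (-y) tab is pressed in, m: 0 at rest, stop at 0.013; own spring, 3 N at rest to 7 N at the stop; both tabs must go in by more than 0.007 at once
- safety_l (a joint): the same for the safety catch's left (+y) tab
- door_hinge (a point): on the upright hinge axis of the door, at the height of the door's upper edge, 200 above the bench. The door is 178 wide, 14 thick, its lower edge 25 above the bench; on its upper edge lie steel strips with pins for the catches and the brass cam of the check
- pull_bar: upright round steel pull bar outside on the door, 12 in diameter, held in two collars (18 in diameter) in which it revolves freely; 145 from the hinge measured along the door, its axis 40 in front of the door's face. Origin on its axis, 196 above the bench, 26 below its top end, free for 24 below the origin down to the upper collar and stand-off. z up; x and y turn with the bar
- door (a joint): door angle, rad: 0 shut, grows as it swings out, clockwise from above; 1.57 square to the front, stop 1.95. It springs to about 0.18 when the main catch opens (the safety catch holds it there), to about 0.42 when that opens. A closing spring pulls 3 N at the bar when wide. A check holds it in a notch near 0.8: about 4 N at the bar to pull in, 6 N to pull out past 1.1; clear beyond 1.35; let go there, it falls back to about 1.25
- flux_jar: amber glass jar with black lid, 58 in diameter, 85 high, standing to the left of the extractor's front; origin under its centre. Not to be moved, like the following
- solder_board: white soldering board with holes, 105 x 140 x 26, lying to the right in front of the extractor; origin under its centre
- borax_dish: white ceramic dish, 68 in diameter, 30 high; origin under its centre
- ring_mandrel: tapered steel ring mandrel with wooden handle lying on the bench, 300 long, 29 thick; origin under it
- hammer: small steel hammer with wooden handle, 240 long, lying on the bench; origin under its middle
- caliper: flat steel caliper, 200 long, 8 thick, lying on the bench; origin under its middle
- findings_tin: round aluminium tin, 54 in diameter, 21 high, standing on the extractor's lid about 60 behind the catches, to the right; origin under its centre
- burnisher: burnisher with pear-shaped dark wooden handle, 120 long, 31 thick, lying on the bench; origin under it

How it is judged:
By the outcome, as a careful person would: the job done as asked, in the order asked, and still so for the second after the job is handed in, while the arm keeps its last pose, push and grip.
It also fails if it takes over 59 s, if anything falls off the work surface, if the arm or the gripper's body presses on something with over 40 N, if the wrist force passes 120 N, or if a joint passes its speed limit or range.

## Working session

There is one attempt and no reset: what is moved stays moved. The work goes in short steps, each a Python script; the robot and the scene stay as the last script left them, time stands still between calls to the robot, and variables do not carry over. Pictures are saved under pics/ and viewed, at most 10 in all, crops included, and the job is handed in when it is done.

```bash
mkdir -p pics; cat > h.py <<'E'
import numpy as np, cv2
from bench import robot
def load(n):
    d=np.load(n,allow_pickle=True).item(); return d
def cloud(d):
    K=np.array([[d["fx"],0,d["cx"]],[0,d["fy"],d["cy"]],[0,0,1]],float)
    h,w=d["z_map"].shape
    u,v=np.meshgrid(np.arange(w),np.arange(h))
    p=cv2.undistortPoints(np.stack([u,v],-1).reshape(-1,1,2).astype(np.float64),K,np.array(d["distortion"],float)).reshape(h,w,2)
    z=d["z_map"]
    P=np.stack([p[...,0]*z,-p[...,1]*z,-z],-1)
    T=np.array(d["pose"])
    W=P@T[:3,:3].T+T[:3,3]; W[z==0]=np.nan
    return W
E
python3 - <<'E'
from h import *
for n in("scene","top"):
    d=robot.camera(n); np.save(n+"0.npy",d); cv2.imwrite(f"pics/{n}0.png",d["img"])
    print(n,d["fx"],d["distortion"],np.round(d["pose"],3).tolist())
print(robot.get_state())
E
```

```text
scene 470.089187931289 [-0.11331417  0.          0.          0.          0.        ] [[0.738, 0.637, -0.222, 0.296], [-0.674, 0.697, -0.244, -0.319], [-0.001, 0.33, 0.944, 1.182], [0.0, 0.0, 0.0, 1.0]]
top 481.64073447722194 [-0.11666897  0.          0.          0.          0.        ] [[0.01, 0.988, -0.153, 0.349], [-1.0, 0.012, 0.015, -0.034], [0.017, 0.153, 0.988, 1.253], [0.0, 0.0, 0.0, 1.0]]
{'time_s': 0.1, 'joint_pos': array([ 9.33898393e-01,  2.45709766e-01,  1.55886487e+00, -2.54514316e-05,
        1.33871625e+00, -1.74122588e-01]), 'joint_vel': array([-0.00052344,  0.00072578, -0.00367871,  0.00211812,  0.00199408,
        0.00014771]), 'joint_torque': array([ 3.63192394e-04, -4.16914845e+01, -3.15526414e+01,  6.86692516e-02,
        3.09533346e-02, -7.47239164e-05]), 'tcp_pos': array([0.28987259, 0.58118707, 0.20449225]), 'eef_rot': array([ 2.29325492e-01,  9.73349422e-01, -7.85138891e-04, -3.23588183e-04]), 'force': array([ 0.60629501, -0.1025575 , -0.83956415]), 'moment': array([0.03041882, 0.03542639, 0.01112032]), 'finger_force': 0.0, 'gripper_width': 0.09401631257486318}
```

View pics/scene0.png

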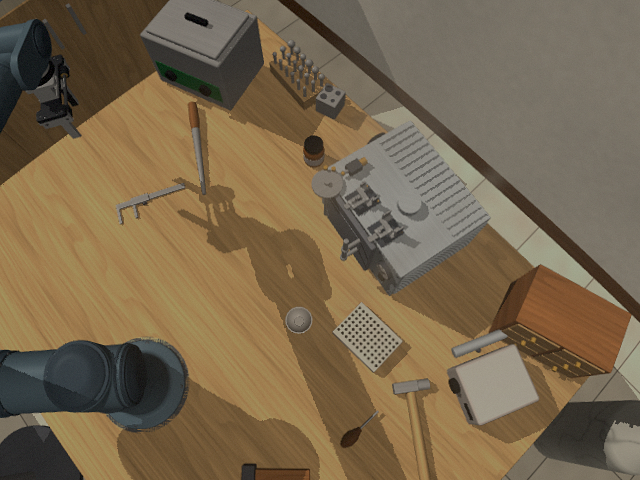

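View pics/top0.png

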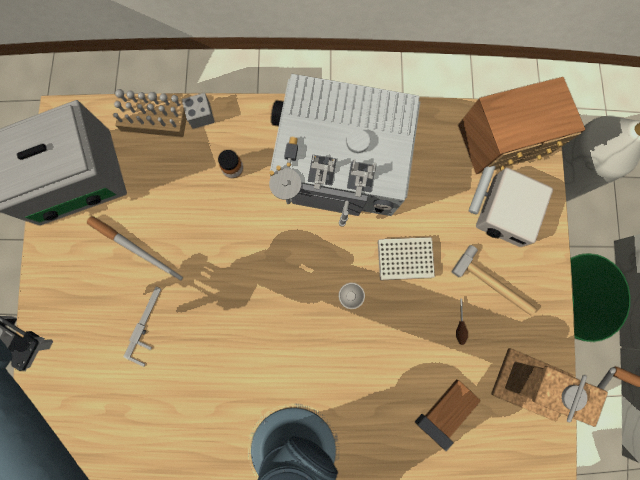

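The top view shows the extractor lid at (275–420, 75–210), with the catches at about (322,168) and (362,176), the pull bar at about (344,212) and the hinge disc at about (286,183). The jar is at (230,163) and the tin at (360,140). Next I'll measure from depth.

```bash
python3 - <<'E'
from h import *
d=load("top0.npy"); W=cloud(d); im=d["img"]
a=cv2.resize(im[60:240,260:430],None,fx=3.3,fy=3.3,interpolation=cv2.INTER_CUBIC)
cv2.imwrite("pics/crop_top.png",a)
s=load("scene0.npy"); 
cv2.imwrite("pics/crop_sc.png",cv2.resize(s["img"][120:300,300:500],None,fx=3.3,fy=3.3,interpolation=cv2.INTER_CUBIC))
# lid plane
for n,dd in(("top",d),("scene",s)):
    Wc=cloud(dd); z=Wc[...,2]
    m=(abs(z-0.196)<0.006)&(Wc[...,0]>0.4)&(abs(Wc[...,1])<0.35)
    m=m.astype(np.uint8); k,l,st,c=cv2.connectedComponentsWithStats(m)
    i=1+np.argmax(st[1:,4]); P=Wc[l==i]
    r=cv2.minAreaRect(P[:,:2].astype(np.float32)); print(n,st[i],np.median(P[:,2]),r,cv2.boxPoints(r).round(4).tolist())
    b=((z>0.212)&(z<0.27)&(Wc[...,0]>0.4)&(Wc[...,1]<0.2)&(Wc[...,1]>-0.3)).astype(np.uint8)
    k,l,st,c=cv2.connectedComponentsWithStats(b)
    for i in range(1,k):
        if st[i,4]>8: P=Wc[l==i]; print("  blob",st[i],P.mean(0).round(4),P.min(0).round(3),P.max(0).round(3))
E
```

```text
top [  272    74   147   128 12476] 0.19550128377067155 ((0.7458743453025818, -0.11388827860355377), (0.31625932455062866, 0.2806626856327057), 80.72003936767578) [[0.5819000005722046, -0.24729999899864197], [0.8589000105857849, -0.29260000586509705], [0.9099000096321106, 0.019500000402331352], [0.6328999996185303, 0.06480000168085098]]
  blob [347 129  23  23 392] [ 0.7338 -0.1415  0.2163] [ 0.708 -0.167  0.212] [ 0.761 -0.116  0.221]
  blob [284 136  14  23 203] [0.7122 0.0094 0.2151] [ 0.69  -0.004  0.212] [0.742 0.025 0.22 ]
  blob [311 155  17  29 164] [ 0.6657 -0.0548  0.2159] [ 0.631 -0.072  0.212] [ 0.693 -0.036  0.231]
  blob [331 159   5   8  19] [ 0.6767 -0.0854  0.225 ] [ 0.671 -0.089  0.212] [ 0.683 -0.081  0.232]
  blob [351 159  17  28 178] [ 0.656  -0.1421  0.218 ] [ 0.627 -0.162  0.212] [ 0.683 -0.125  0.24 ]
  blob [372 163   5  12  35] [ 0.6618 -0.1743  0.2317] [ 0.653 -0.179  0.215] [ 0.673 -0.171  0.241]
  blob [317 172   4   4   9] [ 0.6542 -0.0531  0.2153] [ 0.65  -0.056  0.213] [ 0.658 -0.05   0.218]
  blob [343 210   6   6  26] [ 0.5638 -0.1127  0.22  ] [ 0.5
[... 759 characters left out ...]
8]
  blob [325 180   5   5  14] [0.6325 0.022  0.214 ] [0.626 0.016 0.212] [0.638 0.027 0.216]
  blob [348 181  22  28 204] [ 0.6654 -0.0549  0.2172] [ 0.631 -0.077  0.212] [ 0.692 -0.036  0.234]
  blob [398 192  23  23 406] [ 0.7326 -0.1417  0.2178] [ 0.707 -0.167  0.212] [ 0.76  -0.116  0.223]
  blob [353 197   6   4  12] [ 0.6515 -0.0535  0.2155] [ 0.646 -0.057  0.212] [ 0.659 -0.05   0.221]
  blob [371 197   7   8  30] [ 0.6761 -0.0864  0.2246] [ 0.669 -0.089  0.213] [ 0.684 -0.078  0.234]
  blob [376 210  29  28 296] [ 0.6572 -0.1472  0.2209] [ 0.627 -0.178  0.212] [ 0.682 -0.123  0.242]
  blob [343 238   6   7  33] [ 0.5638 -0.1123  0.221 ] [ 0.559 -0.117  0.212] [ 0.57  -0.106  0.227]
```

View pics/crop_top.png

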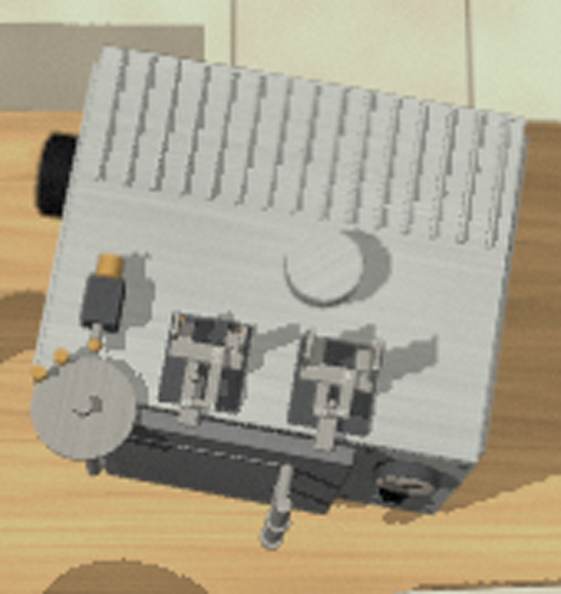

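View pics/crop_sc.png

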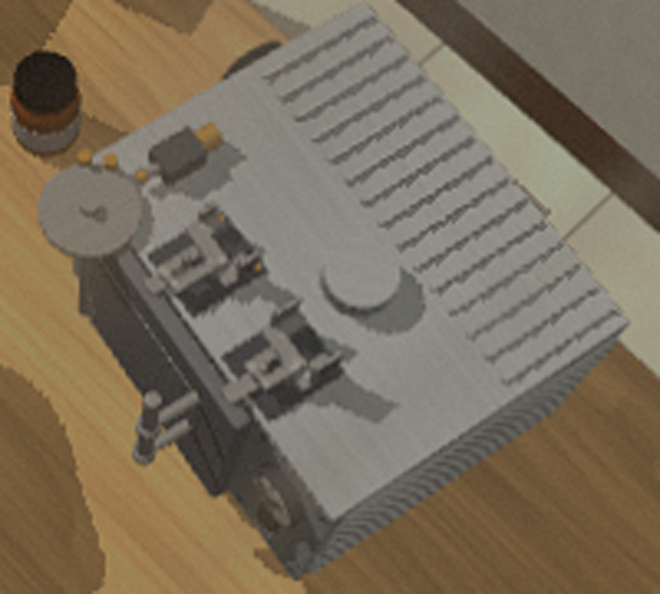

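The crops show the main tabs at crop (308,340)/(377,350), the safety tabs at (183,322)/(247,330), the hinge disc at (83,408) and the bar top at (286,470). Next I'll measure the tab tops, the disc and the lid sides.

```bash
python3 - <<'E'
from h import *
yaw0=np.radians(-9.27); R=np.array([[np.cos(yaw0),-np.sin(yaw0)],[np.sin(yaw0),np.cos(yaw0)]]); o=np.array([0.6277,-0.0948])
for n in("top","scene"):
    d=load(n+"0.npy"); W=cloud(d); E=W.copy(); E[...,:2]=(W[...,:2]-o)@R
    z=E[...,2]
    # lid edges
    m=(abs(z-0.1965)<.006)
    for x in(.12,.18,.24):
        q=E[m&(abs(E[...,0]-x)<.01)&(abs(E[...,1])<.3)]; print(n,"x",x,"ymin/max",q[:,1].min().round(4),q[:,1].max().round(4))
    for y in(-.13,-.05,.1):
        q=E[m&(abs(E[...,1]-y)<.01)&(E[...,0]>-.1)&(E[...,0]<.35)]; print(" y",y,"xmin/max",q[:,0].min().round(4),q[:,0].max().round(4))
    for t,zz in(("tabs",.2225),):
        b=((z>zz)&(z<.27)&(E[...,0]>0)&(E[...,0]<.07)&(abs(E[...,1])<.15)).astype(np.uint8)
        k,l,st,c=cv2.connectedComponentsWithStats(b,connectivity=4)
        for i in range(1,k):
            if st[i,4]>4: P=E[l==i]; print("  ",t,st[i,4],P.mean(0).round(4),P.min(0).round(3),P.max(0).round(3))
    g=cv2.cvtColor(d["img"],cv2.COLOR_BGR2GRAY)
    c=cv2.HoughCircles(g,cv2.HOUGH_GRADIENT,1,15,param1=100,param2=15,minRadius=13,maxRadius=19)[0]
    for u,v,r in c:
        p=E[int(round(v)),int(round(u))]
        if abs(p[0])<.1 and abs(p[1])<.2: print("  circle",u,v,r,p.round(4))
    hs=cv2.cvtColor(d["img"],cv2.COLOR_BGR2HSV)
    q=E[(z>.075)&(z<.1)&(abs(E[...,0])<.15)&(E[...,1]>.16)&(E[...,1]<.3)]; print("  jar",q.mean(0).round(4) if len(q) else None)
E
```

```text
top x 0.12 ymin/max -0.1555 0.1536
top x 0.18 ymin/max -0.1569 0.1558
top x 0.24 ymin/max -0.158 0.1533
 y -0.13 xmin/max -0.0014 0.2585
 y -0.05 xmin/max -0.0206 0.2581
 y 0.1 xmin/max -0.0484 0.2589
   tabs 16 [0.0485 0.0636 0.2278] [0.041 0.062 0.223] [0.055 0.066 0.231]
   tabs 12 [0.0485 0.017  0.2292] [0.043 0.014 0.226] [0.053 0.019 0.232]
   tabs 28 [ 0.0475 -0.0262  0.234 ] [ 0.037 -0.029  0.225] [ 0.06  -0.024  0.24 ]
   tabs 29 [ 0.0467 -0.0731  0.2344] [ 0.038 -0.076  0.223] [ 0.058 -0.071  0.241]
  circle 284.5 183.5 16.1 [-0.0182  0.1168  0.2146]
  jar [0.0553 0.2797 0.0838]
scene x 0.12 ymin/max -0.1584 0.154
scene x 0.18 ymin/max -0.1563 0.1556
scene x 0.24 ymin/max -0.1569 0.1519
 y -0.13 xmin/max -0.002 0.2562
 y -0.05 xmin/max -0.0206 0.2582
 y 0.1 xmin/max -0.0447 0.2574
   tabs 19 [0.0467 0.0628 0.2285] [0.041 0.061 0.223] [0.055 0.067 0.234]
   tabs 20 [0.0469 0.0161 0.2285] [0.04  0.014 0.223] [0.054 0.019 0.234]
   tabs 37 [ 0.048  -0.0275  0.2346] [ 0.037 -0.03   0.223] [ 0.06  -0.024  0.24 ]
   tabs 42 [ 0.0473 -0.0728  0.2342] [ 0.038 -0.075  0.223] [ 0.06  -0.07   0.242]
  circle 327.5 183.5 13.8 [-0.0154  0.1095  0.2156]
  jar [0.0539 0.2787 0.0856]
```

```bash
cat >> h.py <<'E'
yaw0=np.radians(-9.27); R=np.array([[np.cos(yaw0),-np.sin(yaw0)],[np.sin(yaw0),np.cos(yaw0)]]); o=np.array([0.6277,-0.0948])
def w(x,y,z): return [*(o+R@np.array([x,y])),z]
def q(a): return [np.cos(a/2),np.sin(a/2),0,0]
def toE(p): return (np.array(p[:2])-o)@R
def st():
    s=robot.get_state(); print("t",round(s["time_s"],2),"tcp",s["tcp_pos"].round(4),"E",toE(s["tcp_pos"]).round(4),"F",s["force"].round(1),"w",round(s["gripper_width"],4),"ff",round(float(s["finger_force"]),1))
    return s
E
python3 - <<'E'
from h import *
Q=q(yaw0+np.pi)
print(robot.ik(w(.048,-.05,.32),Q))
s=robot.get_state(); robot.move_linear([*s["tcp_pos"][:2],.32],v=.2)
robot.move_ptp(w(.048,-.05,.32),Q); robot.gripper_to(.076); st()
robot.move_linear(w(.048,-.05,.26),v=.2)
print(robot.move_linear(w(.048,-.05,.204),v=.08,contact_N=6)); st()
robot.gripper_to(.027,grip_force=35); st()
robot.hold(.3); st()
d=robot.camera("top"); np.save("top1.npy",d); cv2.imwrite("pics/t1.png",cv2.resize(d["img"][60:260,200:430],None,fx=3,fy=3,interpolation=cv2.INTER_CUBIC))
d=robot.camera("scene"); np.save("scene1.npy",d); cv2.imwrite("pics/s1.png",cv2.resize(d["img"][120:300,280:500],None,fx=3.3,fy=3.3,interpolation=cv2.INTER_CUBIC))
E
```

```text
[-3.89231720e-01  2.59278719e-01  1.33446385e+00 -4.44089210e-16
  1.54785008e+00 -1.79823602e+00]
t 4.22 tcp [ 0.667  -0.1519  0.32  ] E [ 0.048 -0.05 ] F [0.1 0.7 0.5] w 0.076 ff 0.0
False
t 5.53 tcp [ 0.6673 -0.152   0.2045] E [ 0.0483 -0.0501] F [ 0.3 -0.3  0.1] w 0.076 ff 0.0
t 6.42 tcp [ 0.6672 -0.1519  0.2043] E [ 0.0482 -0.05  ] F [1.2 0.4 1.9] w 0.0269 ff 7.6
t 6.72 tcp [ 0.6672 -0.1519  0.2043] E [ 0.0482 -0.05  ] F [ 0.6 -0.7  3.6] w 0.0272 ff 7.6
```

View pics/s1.png

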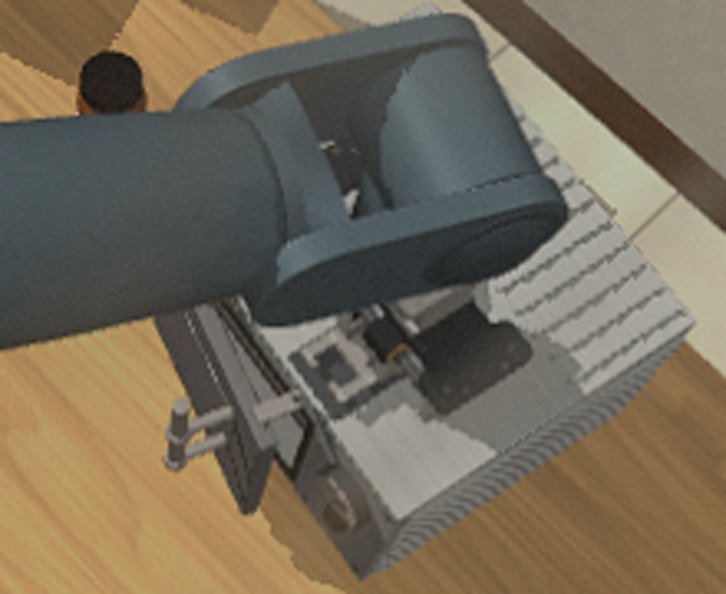

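The door has sprung ajar: its free edge and bar (crop 178,430) stand off the box. Next is the safety catch.

```bash
python3 - <<'E'
from h import *
robot.gripper_to(.076)
robot.move_linear(w(.048,-.05,.27),v=.15)
robot.move_linear(w(.048,.04,.27),v=.15)
print(robot.move_linear(w(.048,.04,.204),v=.08,contact_N=6)); st()
robot.gripper_to(.027,grip_force=35); st()
robot.hold(.3); st()
robot.gripper_to(.076)
robot.move_linear(w(.048,.04,.32),v=.2)
robot.move_ptp(w(-.05,-.25,.36),q(yaw0+np.pi)); st()
d=robot.camera("top"); np.save("top2.npy",d); cv2.imwrite("pics/t2.png",cv2.resize(d["img"][60:260,200:430],None,fx=3,fy=3,interpolation=cv2.INTER_CUBIC))
d2=robot.camera("scene"); np.save("scene2.npy",d2); cv2.imwrite("pics/s2.png",cv2.resize(d2["img"][120:300,280:500],None,fx=3.3,fy=3.3,interpolation=cv2.INTER_CUBIC))
for n in("top1","scene1","top2","scene2"):
    W=cloud(load(n+".npy")); E=W.copy(); E[...,:2]=(W[...,:2]-o)@R; z=E[...,2]
    b=((z>.205)&(z<.24)&(E[...,0]<-.05)&(E[...,0]>-.2)&(abs(E[...,1])<.15)).astype(np.uint8)
    k,l,s,c=cv2.connectedComponentsWithStats(b)
    for i in range(1,k):
        if s[i,4]>8: P=E[l==i]; print(n,s[i],P.mean(0).round(4),P.min(0).round(3),P.max(0).round(3))
E
```

```text
False
t 10.03 tcp [ 0.682  -0.0631  0.2048] E [0.0484 0.04  ] F [-0.9 -0.5  0.4] w 0.0757 ff 0.0
t 10.92 tcp [ 0.6817 -0.0631  0.2043] E [0.0482 0.04  ] F [ 0.4 -0.1  1.4] w 0.0274 ff 6.0
t 11.22 tcp [ 0.6817 -0.0631  0.2043] E [0.0482 0.04  ] F [ 1.2 -0.3  2.7] w 0.027 ff 6.0
t 14.02 tcp [ 0.5386 -0.3325  0.3594] E [-0.0497 -0.249 ] F [-0.4  0.  -0.3] w 0.0764 ff 0.0
scene1 [332 240   6   8  33] [-0.084  -0.0184  0.2201] [-0.088 -0.023  0.208] [-0.078 -0.013  0.227]
top2 [352 211   4   4  10] [-0.0541 -0.0467  0.2129] [-0.056 -0.05   0.205] [-0.052 -0.043  0.22 ]
top2 [325 232   6   7  29] [-0.1152  0.0029  0.2191] [-0.121 -0.003  0.207] [-0.109  0.008  0.226]
```

View pics/t2.png

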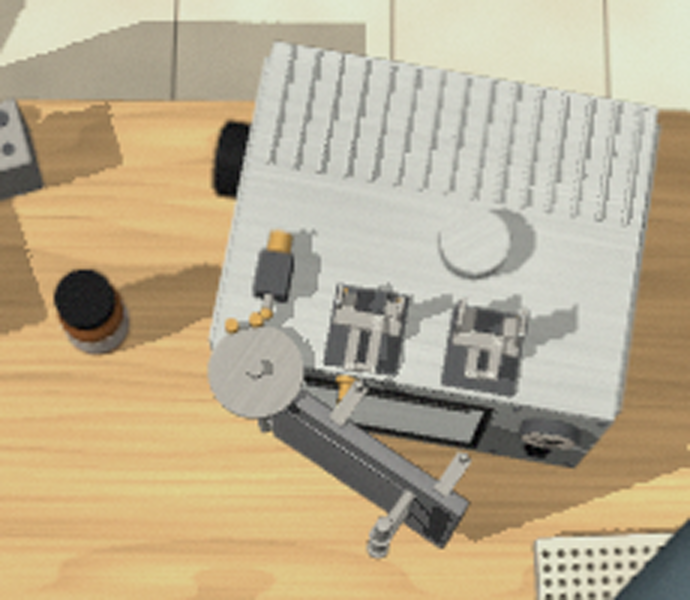

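View pics/s2.png

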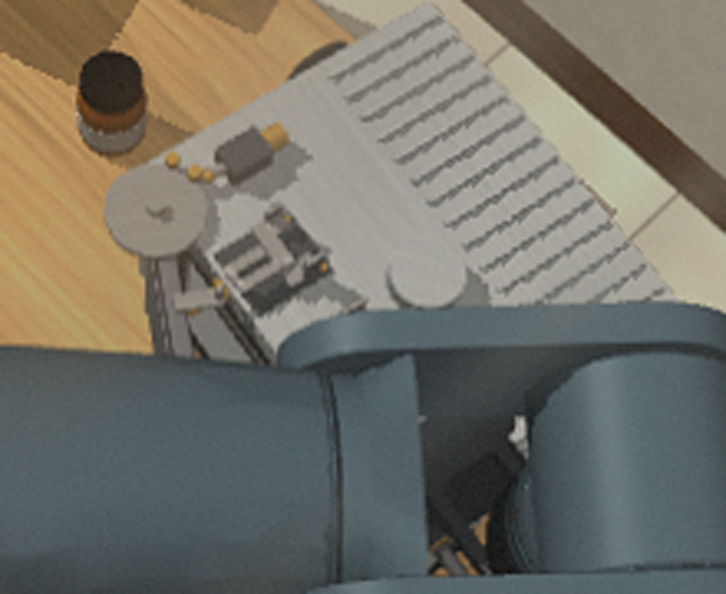

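Door ajar at about 0.42, with the bar top at crop (378,545). The safety catch is sprung clear, and the tin, jar and board haven't moved. Next I'll grasp the bar and swing the door.

```bash
cat >> h.py <<'E'
H=np.array([-.0158,.117]); RB=.1514; PH=.297
def bar(th,z=.180): return w(H[0]-RB*np.sin(PH+th),H[1]-RB*np.cos(PH+th),z)
def ang(E): v=np.array(E)-H; return np.arctan2(-v[0],-v[1])-PH, np.hypot(*v)
E
python3 - <<'E'
from h import *
Q=q(yaw0+np.pi); b=bar(.42)
robot.move_ptp([*b[:2],.31],Q); robot.gripper_to(.044)
print(robot.move_linear(b,v=.1,contact_N=6)); st()
robot.gripper_to(.0,grip_force=40); st()
for th in np.linspace(.42,.75,5)[1:]:
    robot.move_linear(bar(th),v=.08); s=st(); print(np.round(ang(toE(s["tcp_pos"])),4))
    if np.linalg.norm(s["force"])>25: break
E
```

```text
False
t 17.27 tcp [ 0.5149 -0.0736  0.1808] E [-0.1148  0.0028] F [-0.1 -0.2 -0.4] w 0.0445 ff 0.0
t 17.88 tcp [ 0.5143 -0.0738  0.1801] E [-0.1154  0.0025] F [-1.8 -2.1  0.6] w 0.0114 ff 40.0
t 18.19 tcp [ 0.5066 -0.0636  0.1801] E [-0.1245  0.0113] F [-1.4 -3.7  0.7] w 0.0116 ff 40.0
[0.5023 0.1516]
t 18.5 tcp [ 0.5001 -0.053   0.1801] E [-0.1327  0.0207] F [-0.4 -3.4  0.3] w 0.0116 ff 40.0
[0.5849 0.1514]
t 18.81 tcp [ 0.494  -0.0412  0.18  ] E [-0.1406  0.0313] F [-3.2  2.   2.7] w 0.0112 ff 40.0
[0.6721 0.1514]
t 19.12 tcp [ 0.4894 -0.03    0.18  ] E [-0.1469  0.0417] F [ 0.7 -0.   0.6] w 0.0116 ff 40.0
[0.7525 0.1512]
```

Width and force confirm the grip on the bar, and the arc fits. On to 1.72.

```bash
python3 - <<'E'
from h import *
for th in np.linspace(.75,1.72,12)[1:]:
    robot.move_linear(bar(th),v=.08); s=st()
    print(np.round(ang(toE(s["tcp_pos"])),4))
    if np.linalg.norm(s["force"])>30: break
robot.hold(.8); s=st(); print(s["joint_pos"].round(2))
d=robot.camera("top"); cv2.imwrite("pics/t3.png",cv2.resize(d["img"][60:260,200:430],None,fx=3,fy=3,interpolation=cv2.INTER_CUBIC))
d=robot.camera("scene"); cv2.imwrite("pics/s3.png",cv2.resize(d["img"][100:320,240:500],None,fx=2.7,fy=2.7,interpolation=cv2.INTER_CUBIC))
E
```

```text
t 19.43 tcp [ 0.4855 -0.0175  0.1801] E [-0.1528  0.0534] F [ 2.6 -1.2 -0.3] w 0.0113 ff 40.0
[0.8389 0.151 ]
t 19.75 tcp [ 0.4826 -0.0047  0.1801] E [-0.1577  0.0656] F [ 4.7 -1.2 -1.5] w 0.0112 ff 40.0
[0.926  0.1509]
t 20.07 tcp [0.4809 0.0082 0.1801] E [-0.1615  0.078 ] F [ 4.5 -3.  -3. ] w 0.0116 ff 40.0
[1.0125 0.1508]
t 20.38 tcp [0.4803 0.0215 0.1801] E [-0.1642  0.091 ] F [ 4.9 -2.9 -3.1] w 0.011 ff 40.0
[1.1006 0.1507]
t 20.7 tcp [0.4809 0.0361 0.1801] E [-0.1659  0.1055] F [ 6.3  2.  -3.6] w 0.0115 ff 40.0
[1.1976 0.1506]
t 21.02 tcp [0.4826 0.048  0.1801] E [-0.1662  0.1175] F [ 7.  -4.  -2.9] w 0.0112 ff 40.0
[1.2772 0.1504]
t 21.33 tcp [0.4854 0.0607 0.1801] E [-0.1655  0.1306] F [ 6.1 -4.2 -3.1] w 0.0114 ff 40.0
[1.3644 0.1503]
t 21.65 tcp [0.4893 0.0733 0.1801] E [-0.1636  0.1436] F [ 5.7 -4.4 -1.6] w 0.0113 ff 40.0
[1.4519 0.1502]
t 21.97 tcp [0.4944 0.0854 0.1801] E [-0.1606  0.1564] F [ 4.9 -4.3 -2.2] w 0.0114 ff 40.0
[1.5395 0.1501]
t 22.28 tcp [0.5004 0.0971 0.1801] E [-0.1565  0.1689] F [ 5.2 -5.1 -2.1] w 0.0112 ff 40.0
[1.6273 0.15  ]
t 22.6 tcp [0.5074 0.1083 0.18  ] E [-0.1514  0.181 ] F [ 3.2 -6.3 -2. ] w 0.0117 ff 40.0
[1.715 0.15 ]
t 23.4 tcp [0.5073 0.1081 0.18  ] E [-0.1515  0.1808] F [ 4.5 -6.1 -0.8] w 0.0114 ff 40.0
[-0.01 -0.04  1.91 -0.    1.27 -1.41]
```

View pics/t3.png

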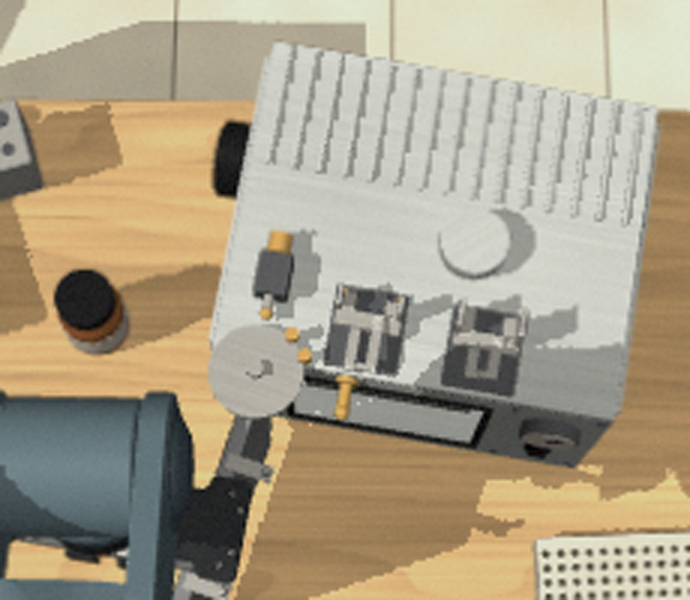

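View pics/s3.png

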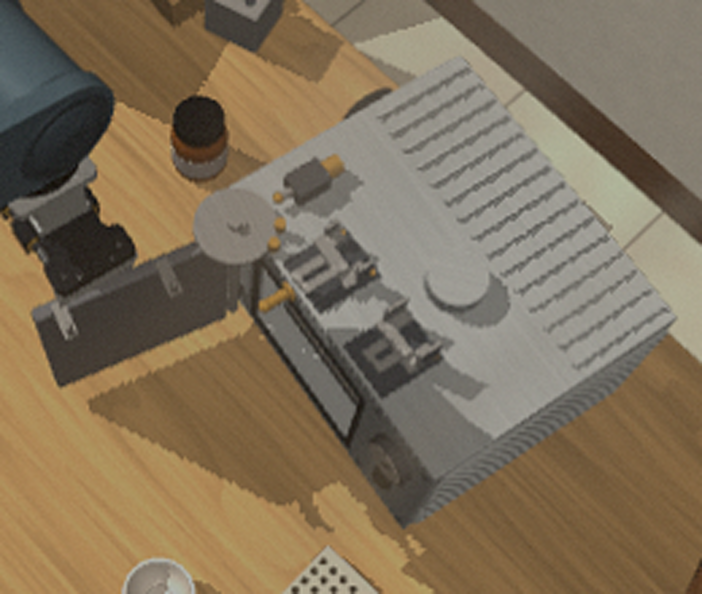

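The door stands past square: in the scene crop it runs from about (240,260) to (45,340). The gripper is on the bar, and the jar, tin and board are undisturbed.

```bash
python3 -c "
from h import *
s=st(); print(ang(toE(s['tcp_pos']))); print(robot.close_job())"
```

```text
t 23.5 tcp [0.5073 0.1081 0.1801] E [-0.1515  0.1808] F [ 4.3 -4.7 -0.6] w 0.0111 ff 40.0
(np.float64(1.7132794844315928), np.float64(0.1499775708595361))
the job is handed in; nothing more can be done
None
```

I opened the main catch, then the safety catch, and handed the job in at 23.5 s with the gripper still holding the pull bar and the door at about 1.71 rad, past square. The jar, tin and board looked unmoved in the last pictures.

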